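# Refit the slip clutch plates of a lab shaker

## Task

Carry on building up the shaker's slip clutch: slide the friction disc over the splined hub and feel its teeth into the splines until it is fully home on the plate already there, then lay the separator on top of it with its two tabs down in the basket's slots, fully home and flat. Work by feel and gently: never press on a plate with more than about 20 N, do not let it drop down the hub, and leave everything else on the bench as it is.

Things in the scene. Friction and masses are not known exactly. Their poses are not given: they have to be found in the camera images.
- friction_disc: Friction disc, fitted first: ring 8 mm thick, 72 mm across, steel core, dark grooved linings on both faces, two parallel flats 62 mm apart (36 mm long) facing its +x and -x, to grip it by; bore with 10 inward teeth every 36 deg (one on +x), 3.2 mm wide, tips on a 33 mm circle, roots on 43.6 mm. 0.12 kg, both faces alike; may seat in any tooth position. Lies on the bench. Origin: centre of underside.
- separator: Steel separator plate, fitted second: ring 6 mm thick, 72 mm across, same two flats 62 mm apart facing its +x and -x, plain 45 mm bore without teeth, two outward tabs 14 mm wide on its +y and -y sides reaching 48 mm from the centre (96 mm tip to tip). 0.11 kg, both faces and both ends alike. Lies on the bench. Origin: centre of underside.
- clutch (a point): Point on the clutch axis at the upper face of the separator already seated, 84 mm above the bench, fixed to the shaker; z up along the hub, x and y of the basket (slots at +y and -y, open windows for the fingers at +x and -x). The friction disc, when home, has its underside at this level; the separator on top of it has its underside 8 mm above.
- spline_top (a point): Point on the clutch axis at the splines' upper end, 22 mm above clutch (its yaw is the basket's, not the splines'). Steel hub: 10 straight splines 4.6 mm wide, tops on a 40 mm circle, roots 31 mm; above, a smooth 12 mm pilot nose, 31.6 mm across for 3 mm, then tapering to 21 mm. The hub stands at an unmeasured angle, fast: see or feel for it within 18 deg. Teeth enter within about 4 deg of a gap.
- slot_left (a point): Middle of the mouth of the basket slot at clutch's +y side, 44 mm from the axis, 22 mm above clutch. The basket is two aluminium cheeks, 39 to 50 mm from the axis, 20 mm to either side of the y axis, each with a slot 17 mm wide open at the top, for a separator tab. The basket floor is 104 mm across, 14 mm below clutch.
- slot_right (a point): The same for the slot at clutch's -y side.
- shaker: The shaker, 200 x 172 x 64 mm white housing with a grey deck, its platform taken off, standing on the bench; fixed. Origin: centre of its underside on the clutch axis; front panel at its -x side.
- pressure_plate: Steel pressure plate of the clutch, plain ring 82 mm across, 9 mm thick, no teeth or tabs, lying on the bench for later; leave alone. Origin: centre of its underside.
- spring: Clutch coil spring, 42 mm across, 33 mm tall, standing on the bench for later; leave alone. Origin: centre of its underside.
- wash_bottle: White wash bottle with red cap, 68 mm across, 210 mm tall; leave alone. Origin: centre of its underside.
- beaker: Glass beaker, 68 mm across, 90 mm tall; leave alone. Origin: centre of its underside.
- petri_dish: Petri dish, 90 mm across, 14 mm tall; leave alone. Origin: centre of its underside.
- screwdriver: Screwdriver 190 mm long lying on the bench; leave alone. Origin: its middle, underside.
Mind the look-alikes: they are no part of the job. What is shaped like the separator but pink or red is not meant.

How it is judged (in metres and radians):
On the way, in this order (a step that is already met when the one before it is completed fails the run):
1. the friction disc is engaged on the splines and fully home on the plate beneath (z of friction_disc in the frame of clutch below 0.002 m and horizontal distance between friction_disc and clutch below 0.003 m and angle between friction_disc's own z axis and vertical below 0.06 rad), for 0.2 s.
2. the separator lies on the friction disc, tabs in the slots (z of separator in the frame of clutch below 0.0105 m and horizontal distance between separator and clutch below 0.004 m and angle between the y axis of separator and the y axis of clutch, either way round below 0.08 rad), for 0.2 s.
At the end, for the whole second after the job is handed in: Friction disc splined on the hub, underside within 2 mm of the seated plate's face, within 3 mm of the axis, flat; separator flat on it, underside 6 to 10.5 mm above that face, within 4 mm of the axis, tabs in the slots (0.08 rad); both released, at rest (all of step 1 and all of step 2 and z of friction_disc in the frame of clutch above -0.002 m and z of separator in the frame of clutch above 0.006 m and angle between separator's own z axis and vertical below 0.06 rad and linear speed of each of friction_disc, separator below 0.01 m/s); the robot touches nothing.
It fails at once if the friction disc is forced against the clutch (over 40 N) (contact force between friction_disc and shaker above 40 N).
It fails at once if the separator is forced against the clutch (over 40 N) (contact force between separator and shaker above 40 N or contact force between separator and friction_disc above 40 N).
It fails at once if a plate is dropped down the hub ((horizontal distance between friction_disc and clutch below 0.008 m and z of friction_disc in the frame of clutch below 0.034 m and linear speed of friction_disc above 0.5 m/s) or (horizontal distance between separator and clutch below 0.008 m and z of separator in the frame of clutch below 0.034 m and linear speed of separator above 0.5 m/s)).
It fails at once if another thing on the bench is disturbed (distance of any of pressure_plate, spring, wash_bottle, beaker, petri_dish, screwdriver from where it was at the start of the episode above 0.015 m).
It also fails if it takes over 67 s, if anything falls off the work surface, if the arm or the gripper's body presses on something with over 40 N, if the wrist force passes 120 N, or if a joint passes its speed limit or range.

## Robot

A 6-joint arm with a two-finger parallel gripper is mounted at the origin on the work surface. World frame = base frame: x ahead of the robot, y to its left, z up, the work surface at z = 0. Lengths are in m, angles in degrees, forces in N, time in s.
With the tool pointing down it reaches from about 0.3 to 0.75 m from the base axis. Payload 8.5 kg.
Tool frame: the origin (TCP) lies midway between the tips of the shut fingers; the grasp point (between the pads) lies 19 mm behind it (env.grip_depth is the distance from the TCP to the grasp point, in m); y points along the fingers, x is the direction in which the jaws open and shut, and the axes are right-handed (so a half turn about y gives the same grasp; the last joint's range is limited). The gripper opens to 85 mm and grips with 20 to 120 N. Pads are 22 mm wide; open, the fingers measure 114 mm over their backs; the gripper's body (76 mm by 85 mm) begins 54 mm behind the grasp point. The pads swing forward as they close: fully open they stand 13 mm farther back than shut.
Start: joints at [-84.471, 21.807, 74.336, -0, 83.858, -12.336], TCP at [0.169, -0.523, 0.209] pointing down, gripper open.
Joint ranges: [-178.18, 178.18], [-50.72, 133.34], [12.68, 142.11], [-81.47, 261.47], [9.98, 163.14], [-165.26, 165.26]. Speed limits (degrees/s): [136.94, 136.94, 180, 180, 180, 180].

## Interface

Orientations are given as a 3x3 rotation matrix whose columns are the frame's x, y, z axes.
In Python, from rig import env gives the robot as it stands.
- The arm moves only by the shell command python3 -m inch 'ROWS' [FORCE]. ROWS is JSON, a list that holds one entry, the list of rows, each a list of 7 numbers: the gripper command: -1 is shut, 1 is fully open, values between are in proportion, then the shift along the world's x, y, z in cm, then the turn, a rotation vector about the world's x, y, z in degrees. In form: [[[grip, dx, dy, dz, rx, ry, rz], ...]]. A call has 1 to 20 rows; each row is the pose to reach, as a shift and turn from the pose commanded when the call began; what a row does not reach only later rows make up. A row lasts 1/8 s, in which the tool goes at most 62.5 mm and 10.7 degrees, less where a joint would pass 70% of its speed; a pose out of reach is approached as far as the arm can. A call with a gripper value outside its range is refused whole. The fingers move at their own pace and stop on an object; FORCE is the grip in N (left out, the last holds). Time passes only in rows, so rows that repeat a pose let the fingers close. It gives the time, the measured TCP pose, the force and the opening at its end, in the units of the state.
- env.observe(): the state, without advancing time (a new reading comes with each control period).
- env.get_image(name): name is "side" or "top" or "wrist"; returns a dict with "frame" (384x512x3 uint8, red, green, blue), "mtx" (3x3 intrinsics, pixels), "rvec" (rotation vector, rad) and "tvec" (3), from world to camera coordinates, as OpenCV has them. Camera axes: x right, y down, z forward; pixel columns grow to the right and rows downward; lengths in m; the calibration is good to about 2 mm. A picture is of the moment at which its call begins. There is no depth.
- env.close_job(): hands the job in, once; it reports no verdict.
The state is a dict: "time_s": time; "q": joint angles; "qvel": joint speeds; "joint_efforts": joint torques, N m; "position": TCP position; "tool_rot": TCP orientation; "ft_force": force on the tool from outside, world axes, zero at the start; "wrist_torque": the same for the moment, N m; "grip_width": finger opening in m.
Only numpy, scipy, OpenCV 4.12 (cv2) and the standard library are available. Lean on these libraries where they do the work, as an engineer would, in place of code of your own. Each camera call takes 0.05 s, during which the arm holds its last target.

## Working session

There is one attempt and no reset: what is moved stays moved. The work goes in short steps, Python scripts to look and compute and a shell command to move; the robot and the scene stay as the last step left them, time stands still between calls to the robot, and variables do not carry over. Pictures are saved under pics/ and viewed, and the job is handed in when it is done.

```bash
ls; mkdir -p pics; python3 - <<'E'
from rig import env
import cv2
for n in ["side","top","wrist"]:
    d=env.get_image(n); cv2.imwrite(f"pics/{n}0.png",d["frame"][:,:,::-1])
    print(n,d["mtx"].round(1).tolist(),d["rvec"],d["tvec"])
print({k:v for k,v in env.observe().items()}, env.grip_depth)
E
```

```text
pics
side [[428.9, 0.0, 254.8], [0.0, 428.9, 186.8], [0.0, 0.0, 1.0]] [ 0.45336839 -2.72753809  1.22893954] [0.50937948 0.20068871 1.02135691]
top [[354.9, 0.0, 256.4], [0.0, 354.9, 182.2], [0.0, 0.0, 1.0]] [ 2.19765477 -2.15742093  0.09944885] [-0.06337609  0.56130622  1.09775424]
wrist [[333.1, 0.0, 261.5], [0.0, 333.1, 187.5], [0.0, 0.0, 1.0]] [-2.35419246  1.71433974  0.23507356] [-0.55175478 -0.03563002  0.37879575]
{'time_s': 0.15, 'q': array([-8.44709221e+01,  2.18324524e+01,  7.43705373e+01, -3.80197559e-03,
        8.38609622e+01, -1.23365520e+01]), 'qvel': array([ 0.00067039, -0.06331466, -0.16346904,  0.0110054 , -0.11891357,
        0.00769936]), 'joint_efforts': array([ 1.24871138e-03, -4.48626995e+01, -2.31343389e+01, -2.28932695e-04,
        3.88371423e-03,  1.68892024e-05]), 'position': array([ 0.16868004, -0.52323036,  0.20837552]), 'tool_rot': array([[ 3.06792420e-01, -1.73213442e-04,  9.51776434e-01],
       [-9.51775809e-01,  1.10461957e-03,  3.06792420e-01],
       [-1.10449145e-03, -9.99999375e-01,  1.74028548e-04]]), 'ft_force': array([ 0.78164367, -0.34626942, -0.61128007]), 'wrist_torque': array([-0.03491151, -0.02245903,  0.01892748]), 'grip_width': 0.08551235114423132} 0.0187
```

View pics/top0.png

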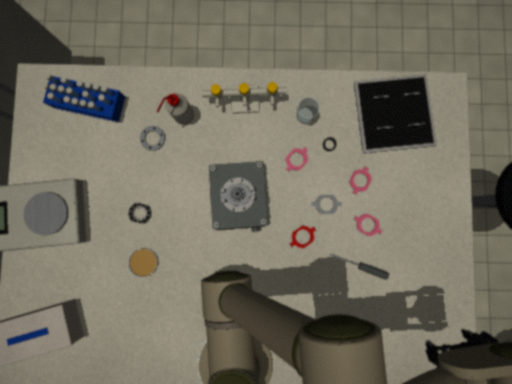

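View pics/side0.png

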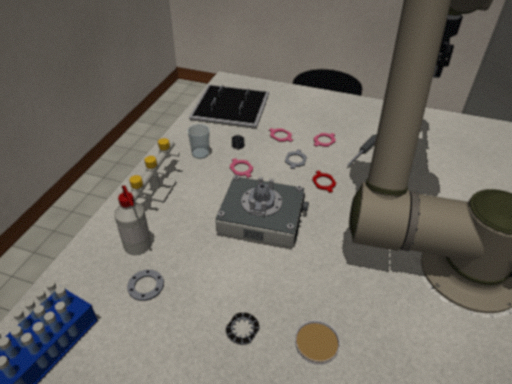

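View pics/wrist0.png

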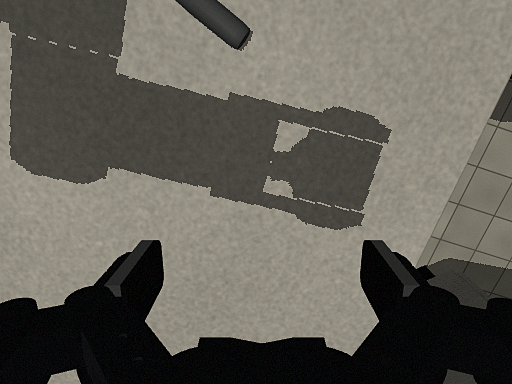

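The scene: dark toothed ring at top(140,213) / side(243,328) → friction disc. Plates with tabs: grey (326,204), pink (297,159), (360,180), (368,225), red (303,236); only grey is the separator. Other rings: pressure plate (152,138), spring (329,144), not meant. A close crop to check, and first measurements.

```bash
cat > h.py <<'E'
from rig import env
import cv2, numpy as np
def cam(d):
    R,_=cv2.Rodrigues(np.array(d["rvec"])); return np.array(d["mtx"]),R,np.array(d["tvec"]).ravel()
def toplane(d,uv,z):
    K,R,t=cam(d); uv=np.atleast_2d(uv).astype(float)
    r=np.c_[uv,np.ones(len(uv))]@np.linalg.inv(K).T@R; c=-R.T@t
    s=(z-c[2])/r[:,2]; return c+s[:,None]*r
def proj(d,P):
    K,R,t=cam(d); p=(np.atleast_2d(P)@R.T+t)@K.T; return p[:,:2]/p[:,2:]
def crop(d,u,v,w,h,s,name):
    f=d["frame"][max(0,v-h//2):v+h//2,max(0,u-w//2):u+w//2,::-1]
    cv2.imwrite("pics/"+name,cv2.resize(f,None,fx=s,fy=s,interpolation=cv2.INTER_CUBIC))
E
python3 - <<'E'
from h import *
d=env.get_image("top");s=env.get_image("side")
a=[]
for (u,v) in [(140,213),(326,204),(238,194)]:
    f=d["frame"][v-35:v+35,u-42:u+42,::-1]; a.append(cv2.resize(f,None,fx=3,fy=3,interpolation=cv2.INTER_CUBIC))
b=[]
for (u,v) in [(243,328),(296,158),(262,208)]:
    f=s["frame"][v-35:v+35,u-42:u+42,::-1]; b.append(cv2.resize(f,None,fx=3,fy=3,interpolation=cv2.INTER_CUBIC))
cv2.imwrite("pics/crops.png",np.vstack([np.hstack(a),np.hstack(b)]))
for n,uv,z in [("disc",(140,213),.008),("sep",(326,204),.006),("hub",(238,194),.118),("pp",(152,138),.009),("spring",(329.5,144),.033)]: print(n,toplane(d,uv,z))
for n,uv,z in [("disc",(243,328),.008),("sep",(296,158),.006),("hub",(262,184),.118)]: print(n,toplane(s,uv,z))
E
```

```text
disc [[0.45868551 0.31547255 0.008     ]]
sep [[ 0.49826499 -0.27730712  0.006     ]]
hub [[ 5.19009966e-01 -3.69991683e-04  1.18000000e-01]]
pp [[0.70138956 0.28773864 0.009     ]]
spring [[ 0.68779458 -0.28284958  0.033     ]]
disc [[0.456562   0.31957095 0.008     ]]
sep [[ 0.4959114  -0.27959331  0.006     ]]
hub [[ 0.52219625 -0.00540578  0.118     ]]
```

View pics/crops.png

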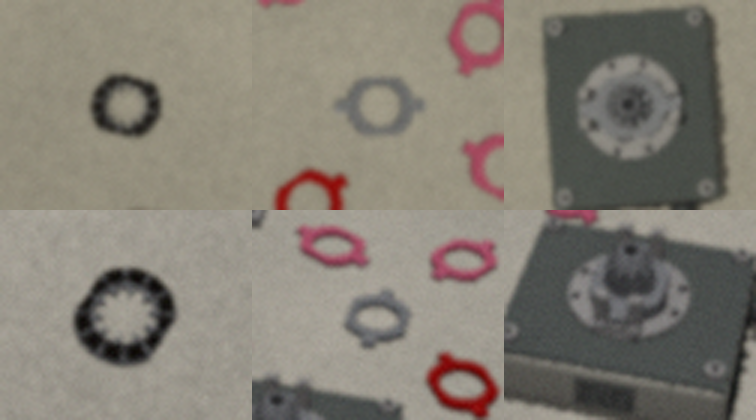

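```bash
python3 - <<'E'
from h import *
d=env.get_image("wrist"); K,R,t=cam(d); o=env.observe()
c=-R.T@t; T=o["tool_rot"]; print("cam pos in tool",T.T@(c-o["position"])," cam axes in tool\n",(T.T@R.T).round(3))
t=env.get_image("top")
# deck corner screws px from crop: origin (196,159), scale3
px=np.array([(556-504,28),(696-504,18),(706-504,188),(565-504,198)])/3+np.array([196,159])
P=toplane(t,px,.064); print(P, P.mean(0)); e=P[0]-P[3]; print(np.degrees(np.arctan2(e[1],e[0]))); e=P[1]-P[2]; print(np.degrees(np.arctan2(e[1],e[0])))
E
```

```text
cam pos in tool [ 0.00184387 -0.16596594  0.06767069]  cam axes in tool
 [[ 1.    -0.     0.001]
 [-0.001 -0.269  0.963]
 [ 0.    -0.963 -0.269]]
[[ 0.59920083  0.07958491  0.064     ]
 [ 0.61218192 -0.06312587  0.064     ]
 [ 0.43964784 -0.07620945  0.064     ]
 [ 0.42705622  0.06553431  0.064     ]] [0.5195217  0.00144598 0.064     ]
4.666190386614052
4.336546566015489
```

```bash
python3 -m inch '[[[1,35.1,52.3,1,0,0,76.6],[1,35.1,52.3,1,0,0,76.6],[1,35.1,52.3,1,0,0,76.6],[1,35.1,52.3,1,0,0,76.6],[1,35.1,52.3,1,0,0,76.6],[1,35.1,52.3,1,0,0,76.6],[1,35.1,52.3,1,0,0,76.6],[1,35.1,52.3,1,0,0,76.6],[1,35.1,52.3,1,0,0,76.6],[1,35.1,52.3,1,0,0,76.6],[1,35.1,52.3,1,0,0,76.6],[1,35.1,52.3,1,0,0,76.6],[1,35.1,52.3,1,0,0,76.6],[1,35.1,52.3,1,0,0,76.6]]]'; python3 - <<'E'
from h import *
d=env.get_image("wrist"); cv2.imwrite("pics/w1.png",d["frame"][:,:,::-1]); np.save("w1.npy",d,allow_pickle=True)
E
```

```text
time_s: 2.1
position: [0.5194, -0.0016, 0.219]
tool_rot: [[0.997, 0.0, -0.076], [0.076, -0.0, 0.997], [0.0, -1.0, -0.0]]
ft_force: [1.0, -0.7, -0.5]
grip_width: 0.0853
```

View pics/w1.png

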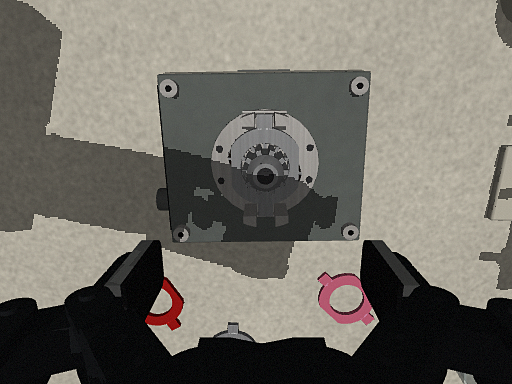

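```bash
python3 - <<'E'
from h import *
d=np.load("w1.npy",allow_pickle=True).item()
f=d["frame"][105:230,200:330,::-1]; f=cv2.resize(f,None,fx=5,fy=5,interpolation=cv2.INTER_CUBIC)
f=np.clip(255*(f/255.)**0.6,0,255).astype(np.uint8)
cv2.imwrite("pics/w1c.png",f[:600])
# deck screws
P=toplane(d,[(168,89),(360,86),(351,232),(181,235)],.066); print(P,P.mean(0))
for a,b in [(0,1),(3,2)]:
    e=P[a]-P[b]; print(np.degrees(np.arctan2(e[1],e[0])))
# spline-top pts on pilot tip
print(toplane(d,(265,177),.118))
E
```

```text
[[ 0.42847888  0.06228519  0.066     ]
 [ 0.60390392  0.07833164  0.066     ]
 [ 0.61716642 -0.06553268  0.066     ]
 [ 0.44196164 -0.08220578  0.066     ]] [ 0.52287772 -0.00178041  0.066     ]
-174.7735939752058
-174.5639037021428
[[ 0.52226932 -0.00109697  0.118     ]]
```

View pics/w1c.png

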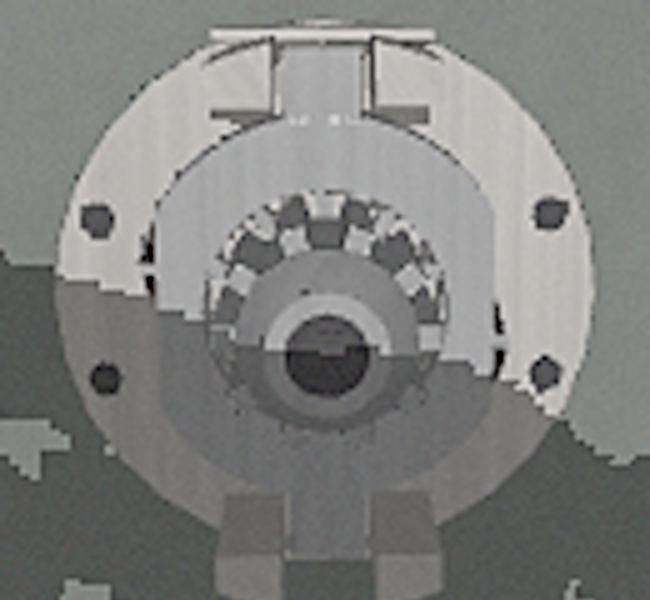

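```bash
python3 - <<'E'
from h import *
d=np.load("w1.npy",allow_pickle=True).item()
f=d["frame"][135:200,225:305,::-1]; f=cv2.resize(f,None,fx=9,fy=9,interpolation=cv2.INTER_CUBIC)
f=np.clip(255*(f/255.)**0.6,0,255).astype(np.uint8)
cv2.imwrite("pics/w1d.png",f)
c=np.array([200,105])
for p in [(292,240),(357,240),(240,278),(410,278),(222,335),(430,335)]:
    P=toplane(d,np.array(p)/5+c,.106)[0]; v=P[:2]-[.5225,-.0014]; print(p,P.round(4),np.hypot(*v).round(4),np.degrees(np.arctan2(v[1],v[0])).round(1))
E
```

```text
(292, 240) [0.5154 0.0164 0.106 ] 0.0191 111.7
(357, 240) [0.5264 0.0172 0.106 ] 0.019 78.2
(240, 278) [0.5071 0.0092 0.106 ] 0.0187 145.6
(410, 278) [0.5359 0.0114 0.106 ] 0.0185 43.6
(222, 335) [ 0.5046 -0.001   0.106 ] 0.0179 178.7
(430, 335) [0.5403 0.0017 0.106 ] 0.018 10.0
```

View pics/w1d.png

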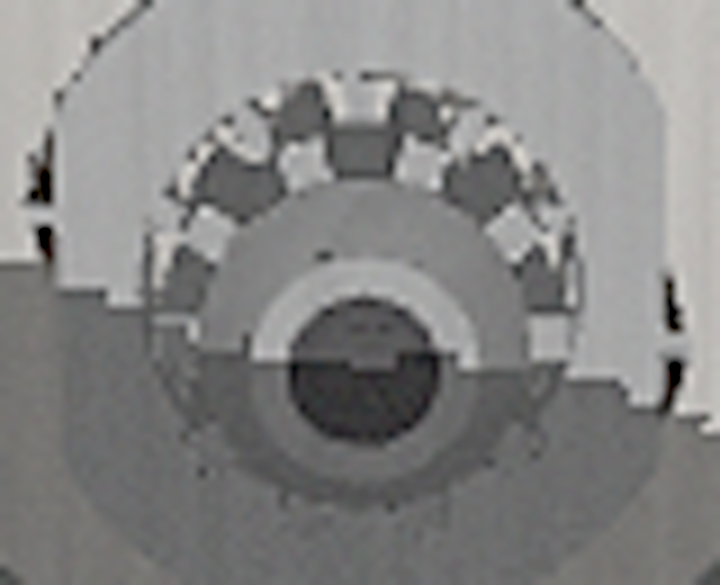

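```bash
python3 - <<'E'
from h import *
from scipy.optimize import least_squares
d=np.load("w1.npy",allow_pickle=True).item()
px=np.array([(305,163),(422,163),(212,235),(515,235),(176,333),(548,336)])/9+[225,135]
k=np.array([3,2,4,1,5,0])
P=toplane(d,px,.106)[:,:2]
def res(p,r=None):
    a=np.radians(p[2]+36*k); return (P-np.c_[p[0]+p[3]*np.cos(a),p[1]+p[3]*np.sin(a)]).ravel()
s=least_squares(res,[.522,-.001,6,.0178],x_scale=[1e-3,1e-3,1,1e-3]); print(s.x,s.fun.reshape(-1,2)*1e3)
# cheeks/separator tabs: seated separator flats edges; pilot black circle
print(toplane(d,np.array([(365,370)])/9+[225,135],.118))
E
```

```text
[ 5.22537679e-01 -9.76427417e-05  4.07428053e+00  1.76455099e-02] [[-0.06493644  0.03786155]
 [ 0.01839683  0.09839231]
 [ 0.01934132 -0.46519607]
 [ 0.11514833 -0.31674641]
 [-0.15736549  0.37484273]
 [ 0.06940616  0.27084764]]
[[ 5.22666588e-01 -3.09547376e-04  1.18000000e-01]]
```

```bash
python3 -m inch '[[[1,-3,15,-2,0,0,0],[1,-6.2,31.7,-7,0,0,0],[1,-6.2,31.7,-7,0,0,0],[1,-6.2,31.7,-7,0,0,0],[1,-6.2,31.7,-7,0,0,0],[1,-6.2,31.7,-7,0,0,0],[1,-6.2,31.7,-7,0,0,0],[1,-6.2,31.7,-7,0,0,0]]]'; python3 - <<'E'
from h import *
d=env.get_image("wrist"); cv2.imwrite("pics/w2.png",d["frame"][:,:,::-1]); np.save("w2.npy",d,allow_pickle=True)
E
```

```text
time_s: 3.15
position: [0.4585, 0.3152, 0.1493]
tool_rot: [[0.997, 0.001, -0.076], [0.076, -0.0, 0.997], [0.001, -1.0, -0.0]]
ft_force: [-0.6, -0.3, 0.9]
grip_width: 0.0851
```

View pics/w2.png

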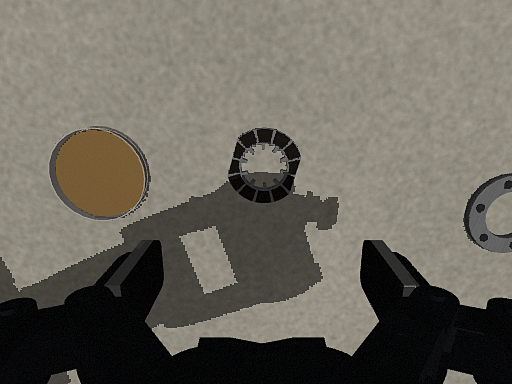

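```bash
python3 - <<'E'
from h import *
d=np.load("w2.npy",allow_pickle=True).item()
f=d["frame"][122:208,222:308,::-1]; f=cv2.resize(f,None,fx=7,fy=7,interpolation=cv2.INTER_CUBIC)
f=np.clip(255*(f/255.)**0.5,0,255).astype(np.uint8)
cv2.imwrite("pics/w2c.png",f[:600])
E
```

```text
(no output)
```

View pics/w2c.png

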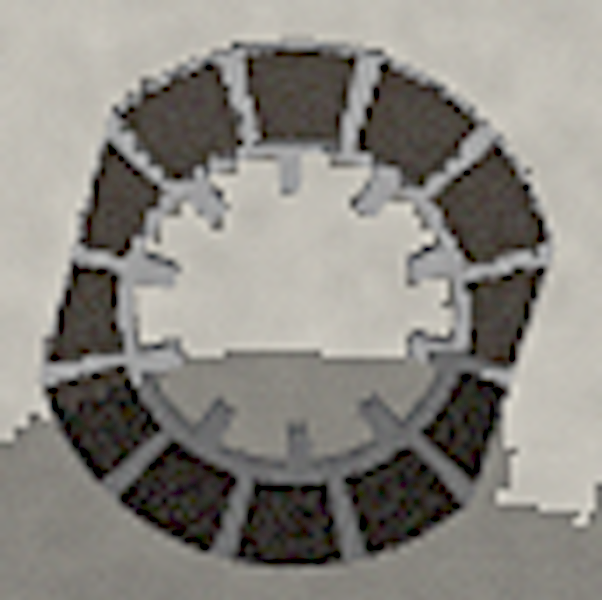

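```bash
python3 - <<'E'
from h import *
from scipy.optimize import least_squares
d=np.load("w2.npy",allow_pickle=True).item()
px=np.array([(290,175),(375,197),(432,265),(428,345),(378,408),(297,438),(217,412),(160,357),(155,265),(209,205)])/7+[222,122]
P=toplane(d,px,.008)[:,:2]
c0=P.mean(0); k=np.arange(10)
a=np.unwrap(np.radians(np.degrees(np.arctan2(*(P-c0).T[::-1])))); 
def res(p):
    a=np.radians(p[2]-36*k); return (P-np.c_[p[0]+p[3]*np.cos(a),p[1]+p[3]*np.sin(a)]).ravel()
s=least_squares(res,[*c0,np.degrees(a[0]),.018],x_scale=[1e-3,1e-3,1,1e-3]); print(s.x,abs(s.fun*1e3).max(), (s.x[2]-36*k))
E_=toplane(d,np.array([(118,130),(45,370),(550,255),(500,455)])/7+[222,122],.008)[:,:2]
for i in (0,2):
    v=E_[i]-E_[i+1]; print(np.degrees(np.arctan2(v[1],v[0]))-90, np.hypot(*v))
n=E_[0]-E_[1]; n/=np.hypot(*n); w=E_[2:]-E_[0]; print("flat dist",w[:,0]*n[1]-w[:,1]*n[0], E_.mean(0))
# outer ellipse of dark
m=cv2.inRange(cv2.cvtColor(d["frame"],cv2.COLOR_RGB2GRAY),0,70); m[:, :225]=0;m[:,305:]=0;m[:120]=0;m[210:]=0
ys,xs=np.nonzero(m); h=cv2.convexHull(np.c_[xs,ys].astype(np.int32))[:,0]
print(toplane(d,h,.008)[:,:2].mean(0), toplane(d,np.c_[xs,ys],.008)[:,:2].mean(0))
E
```

```text
[4.60927851e-01 3.16281731e-01 9.58827871e+01 1.85358318e-02] 0.9933151032889831 [  95.8827871   59.8827871   23.8827871  -12.1172129  -48.1172129
  -84.1172129 -120.1172129 -156.1172129 -192.1172129 -228.1172129]
-13.511801104315424 0.034132171183902923
-7.746958046524782 0.028390939405562948
flat dist [0.05978482 0.06263657] [0.46225136 0.31685627]
[0.46474053 0.32309549] [0.46087235 0.30676109]
```

```bash
python3 -m inch '[[[0.65,0.25,0,-4,0,0,-16.4],[0.65,0.25,0,-10,0,0,-16.4],[0.65,0.25,0,-11,0,0,-16.4],[0.65,0.25,0,-11,0,0,-16.4],[0.65,0.25,0,-11,0,0,-16.4],[0.65,0.25,0,-11,0,0,-16.4]]]' 40; python3 - <<'E'
from h import *
d=env.get_image("wrist"); cv2.imwrite("pics/w3.png",d["frame"][:,:,::-1]); np.save("w3.npy",d,allow_pickle=True)
E
```

```text
time_s: 3.95
position: [0.461, 0.3168, 0.0404]
tool_rot: [[0.978, 0.003, 0.206], [-0.206, 0.001, 0.978], [0.002, -1.0, 0.002]]
ft_force: [-0.1, -1.0, -0.2]
grip_width: 0.0703
```

View pics/w3.png

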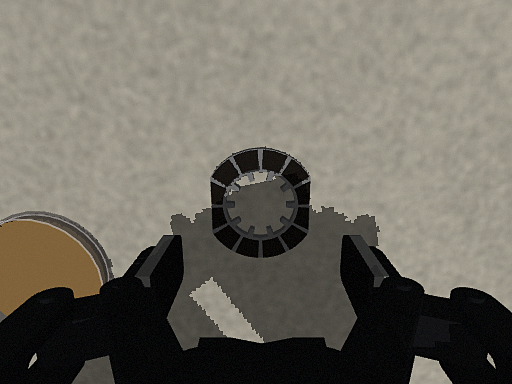

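```bash
python3 -m inch '[[[0.65,0,0,-2.5,0,0,0],[0.65,0,0,-3.6,0,0,0],[0.65,0,0,-4.1,0,0,0],[0.65,0,0,-4.1,0,0,0]]]'; python3 - <<'E'
from h import *
d=env.get_image("wrist"); cv2.imwrite("pics/w4.png",d["frame"][:,:,::-1]); np.save("w4.npy",d,allow_pickle=True)
E
```

```text
time_s: 4.5
position: [0.4603, 0.3166, -0.002]
tool_rot: [[0.978, 0.0, 0.207], [-0.207, 0.0, 0.978], [0.0, -1.0, 0.0]]
ft_force: [-0.3, -0.2, -0.2]
grip_width: 0.0705
```

View pics/w4.png

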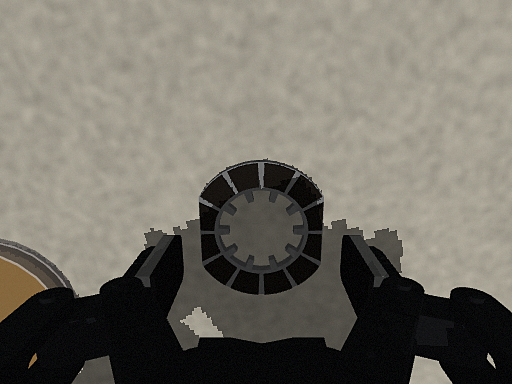

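```bash
python3 - <<'E'
from h import *
d=np.load("w4.npy",allow_pickle=True).item(); o=env.observe(); p=o["position"]; T=o["tool_rot"]
print(proj(d,[p,p-T[:,1]*.01,p-T[:,1]*.0187]))
g=cv2.cvtColor(d["frame"],cv2.COLOR_RGB2GRAY)
# bore/outer extents manual: outer top row 161, bottom 294 at col 261; flats cols 199,323
Q=toplane(d,[(261,162),(261,294),(199,225),(323,225)],.008); print(Q)
c=(Q[0]+Q[1])/2; print(c,"dia",np.hypot(*(Q[0]-Q[1])[:2]),np.hypot(*(Q[2]-Q[3])[:2]), T.T@(c-p))
E
```

```text
[[260.71071079 223.08848748]
 [260.67920924 230.50347884]
 [260.64871067 237.68238192]]
[[0.46788281 0.3509341  0.008     ]
 [0.45303295 0.28072294 0.008     ]
 [0.4307471  0.32588614 0.008     ]
 [0.4917101  0.312986   0.008     ]]
[0.46045788 0.31582852 0.008     ] dia 0.07176438198292594 0.0623129256397275 [ 0.00016126 -0.00972048 -0.0008273 ]
```

```bash
python3 -m inch '[[[-1,0,0,0,0,0,0],[-1,0,0,0,0,0,0],[-1,0,0,0,0,0,0],[-1,0,0,0,0,0,0]]]' 40; python3 -m inch '[[[-1,0,0,0.5,0,0,0],[-1,0,0,2,0,0,0],[-1,0,0,5,0,0,0],[-1,0,0,5,0,0,0],[-1,0,0,5,0,0,0]]]' 40;  python3 - <<'E'
from h import *
d=env.get_image("wrist"); cv2.imwrite("pics/w5.png",d["frame"][:,:,::-1]); np.save("w5.npy",d,allow_pickle=True)
E
```

```text
time_s: 5.05
position: [0.4602, 0.3166, -0.0021]
tool_rot: [[0.978, 0.0, 0.207], [-0.207, 0.0, 0.978], [0.0, -1.0, 0.0]]
ft_force: [0.7, 0.1, 0.2]
grip_width: 0.0002
time_s: 5.68
position: [0.46, 0.3165, 0.0479]
tool_rot: [[0.978, -0.0, 0.207], [-0.207, -0.0, 0.978], [-0.0, -1.0, -0.0]]
ft_force: [0.7, 0.5, -1.3]
grip_width: -0.0001
```

View pics/w5.png

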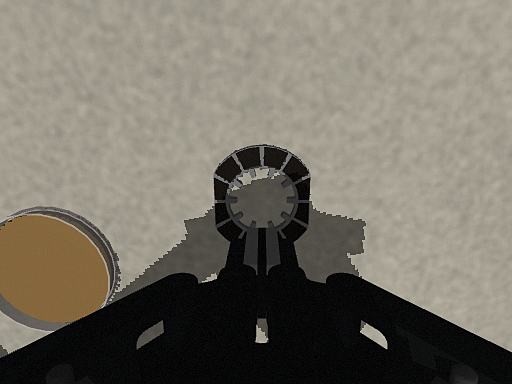

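```bash
python3 - <<'E'
from h import *
o=env.observe();p=o["position"];print(p)
s=env.get_image("side"); q=proj(s,[p,p+[0,0,.02],[p[0],p[1],0]]); print(q)
u,v=q[0].astype(int)
crop(s,u,v-10,130,100,6,"s5.png")
print("crop origin",u-65,v-60)
E
```

```text
[0.45983715 0.31636751 0.04745526]
[[241.98321472 315.85654556]
 [241.95537199 310.36506999]
 [242.04598739 328.23732149]]
crop origin 176 255
```

View pics/s5.png

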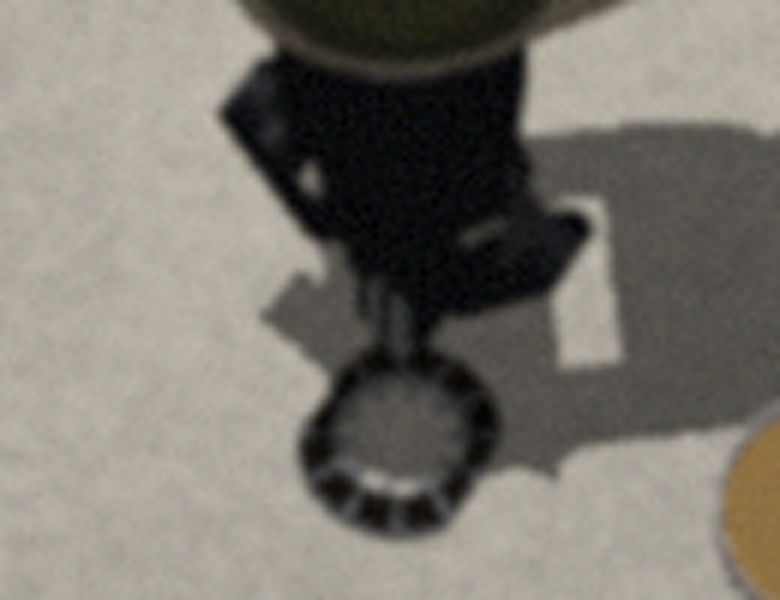

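The fingers closed above the disc without touching it: the tips sit several mm behind the nominal TCP. I'll reopen and go lower in small steps, watching the force.

```bash
python3 -m inch '[[[0.65,0,0,0,0,0,0],[0.65,0,0,0,0,0,0],[0.65,0,0,-2.5,0,0,0],[0.65,0,0,-4.8,0,0,0],[0.65,0,0,-5.3,0,0,0],[0.65,0,0,-5.5,0,0,0]]]'; python3 -m inch '[[[0.65,0,0,-0.2,0,0,0],[0.65,0,0,-0.2,0,0,0]]]'
python3 - <<'E'
from h import *
d=env.get_image("wrist"); cv2.imwrite("pics/w6.png",d["frame"][:,:,::-1])
E
```

```text
time_s: 6.52
position: [0.4604, 0.3167, -0.0069]
tool_rot: [[0.978, 0.0, 0.207], [-0.207, 0.0, 0.978], [0.0, -1.0, 0.0]]
ft_force: [0.6, 0.2, 0.4]
grip_width: 0.0703
time_s: 6.78
position: [0.4604, 0.3166, -0.0087]
tool_rot: [[0.978, 0.001, 0.207], [-0.207, 0.0, 0.978], [0.001, -1.0, 0.0]]
ft_force: [0.3, -0.2, 0.4]
grip_width: 0.0703
```

View pics/w6.png

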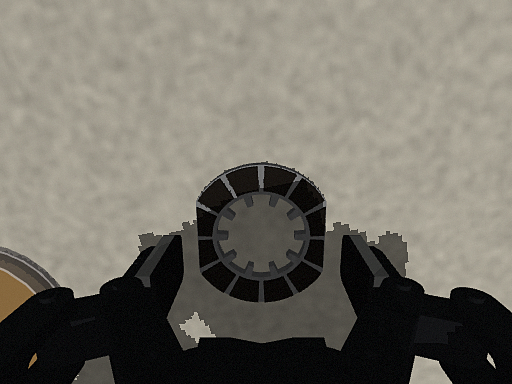

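```bash
python3 -m inch '[[[0.65,0,0,-0.2,0,0,0],[0.65,0,0,-0.2,0,0,0]]]'; python3 -m inch '[[[0.65,0,0,-0.15,0,0,0],[0.65,0,0,-0.15,0,0,0]]]';python3 - <<'E'
from h import *
s=env.get_image("side")
crop(s,242,315,130,100,6,"s7.png")
E
```

```text
time_s: 7.08
position: [0.4602, 0.3165, -0.0112]
tool_rot: [[0.978, -0.0, 0.207], [-0.207, -0.0, 0.978], [-0.0, -1.0, -0.0]]
ft_force: [-0.4, 0.1, 0.6]
grip_width: 0.0705
time_s: 7.32
position: [0.4602, 0.3165, -0.0128]
tool_rot: [[0.978, -0.0, 0.207], [-0.207, -0.0, 0.978], [-0.0, -1.0, -0.0]]
ft_force: [-0.5, 0.2, 0.4]
grip_width: 0.0704
```

View pics/s7.png

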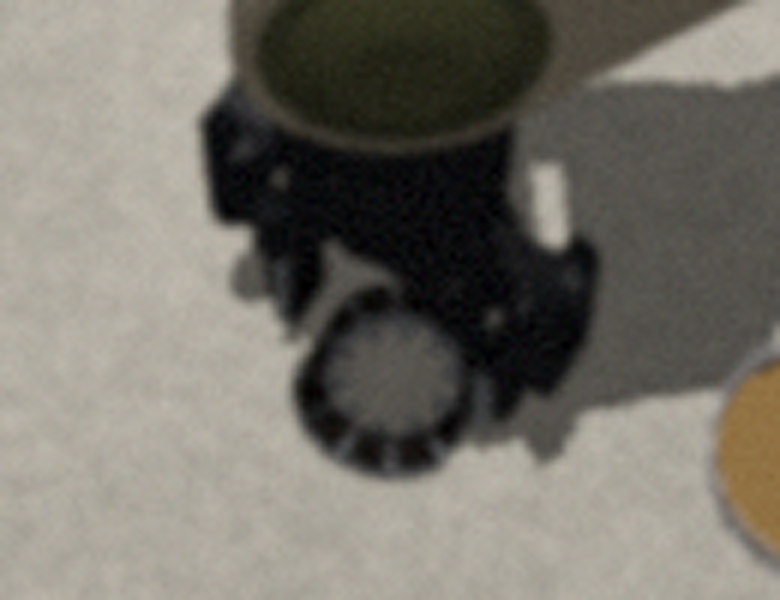

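```bash
python3 - <<'E'
from h import *
s=env.get_image("side"); o=env.observe();p=o["position"];T=o["tool_rot"]
for sg in (1,-1):
  for w in (-.011,.011):
    for b in (0,.01,.02,.03):
      P=p+T@np.array([sg*.036,-b,w]); q=proj(s,P)[0]; print(sg,w,b,P[2].round(3),((q-[177,265])*6).round(0))
E
```

```text
1 -0.011 0 -0.013 [320. 328.]
1 -0.011 0.01 -0.003 [320. 312.]
1 -0.011 0.02 0.007 [319. 297.]
1 -0.011 0.03 0.017 [318. 282.]
1 0.011 0 -0.013 [287. 375.]
1 0.011 0.01 -0.003 [286. 360.]
1 0.011 0.02 0.007 [285. 345.]
1 0.011 0.03 0.017 [284. 329.]
-1 -0.011 0 -0.013 [493. 422.]
-1 -0.011 0.01 -0.003 [494. 407.]
-1 -0.011 0.02 0.007 [495. 392.]
-1 -0.011 0.03 0.017 [495. 377.]
-1 0.011 0 -0.013 [461. 473.]
-1 0.011 0.01 -0.003 [462. 458.]
-1 0.011 0.02 0.007 [462. 443.]
-1 0.011 0.03 0.017 [463. 428.]
```

```bash
for i in 1 2 ; do python3 -m inch '[[[0.65,0,0,-0.15,0,0,0],[0.65,0,0,-0.15,0,0,0]]]' | grep -E 'pos|ft'; done; python3 - <<'E'
from h import *
d=env.get_image("wrist"); cv2.imwrite("pics/w8.png",d["frame"][:,:,::-1])
E
```

```text
position: [0.4601, 0.3165, -0.0143]
ft_force: [-0.1, 0.2, 0.1]
position: [0.4602, 0.3165, -0.0158]
ft_force: [-0.8, -0.1, -0.1]
```

View pics/w8.png

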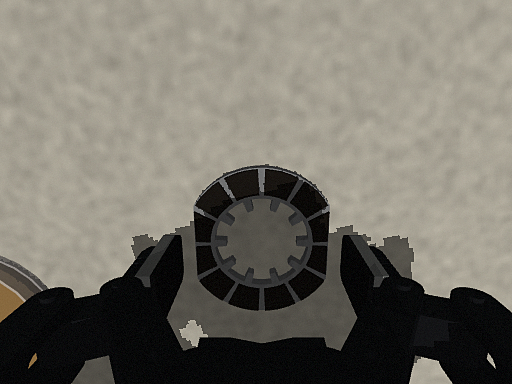

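```bash
for i in 1 2 3; do python3 -m inch '[[[0.65,0,0,-0.2,0,0,0],[0.65,0,0,-0.2,0,0,0]]]' | grep -E 'pos|ft'; done; python3 - <<'E'
from h import *
d=env.get_image("wrist"); cv2.imwrite("pics/w9.png",d["frame"][:,:,::-1])
s=env.get_image("side")
crop(s,242,315,130,100,6,"s9.png")
E
```

```text
position: [0.4601, 0.3165, -0.0179]
ft_force: [-0.2, -0.7, -0.5]
position: [0.4601, 0.3165, -0.0199]
ft_force: [0.6, 0.2, 1.0]
position: [0.4601, 0.3165, -0.0218]
ft_force: [-0.1, 0.1, 0.4]
```

View pics/w9.png

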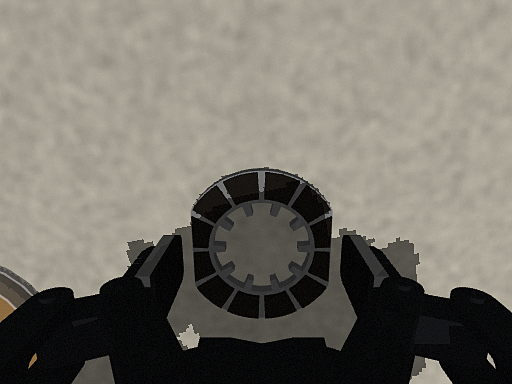

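View pics/s9.png

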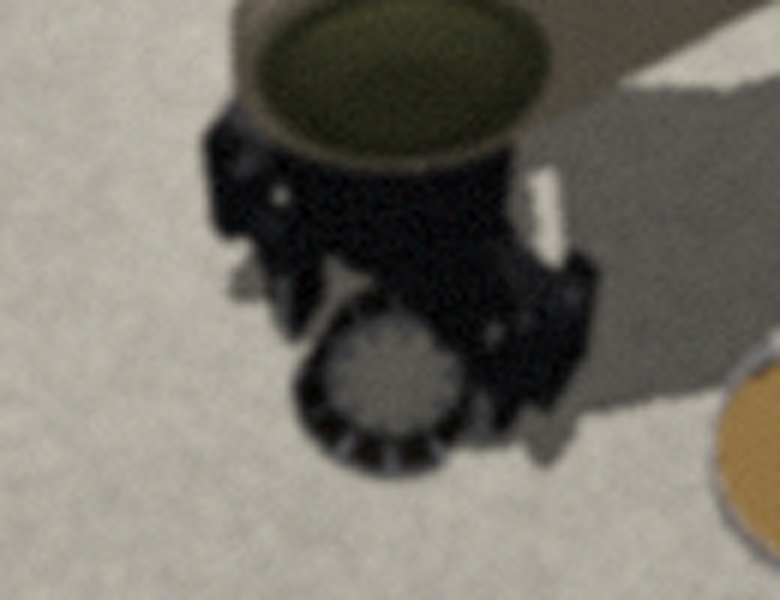

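```bash
for i in 1 2 3; do python3 -m inch '[[[0.65,0,0,-0.2,0,0,0],[0.65,0,0,-0.2,0,0,0]]]' | grep -E 'pos|ft'; done; python3 - <<'E'
from h import *
d=env.get_image("wrist"); cv2.imwrite("pics/w10.png",d["frame"][:,:,::-1])
s=env.get_image("side")
crop(s,242,315,130,100,6,"s10.png")
E
```

```text
position: [0.4601, 0.3165, -0.0238]
ft_force: [-0.4, -0.0, -0.3]
position: [0.4601, 0.3165, -0.0259]
ft_force: [0.1, -0.2, 0.3]
position: [0.4601, 0.3165, -0.0278]
ft_force: [0.2, -0.4, 0.4]
```

View pics/w10.png

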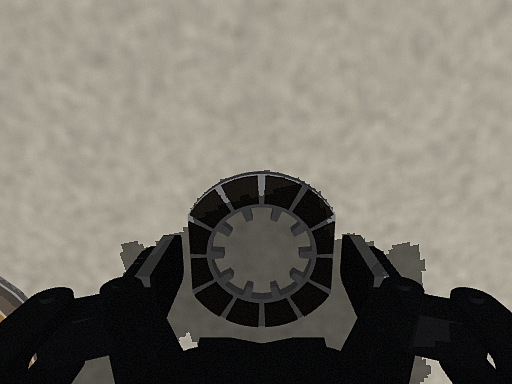

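View pics/s10.png

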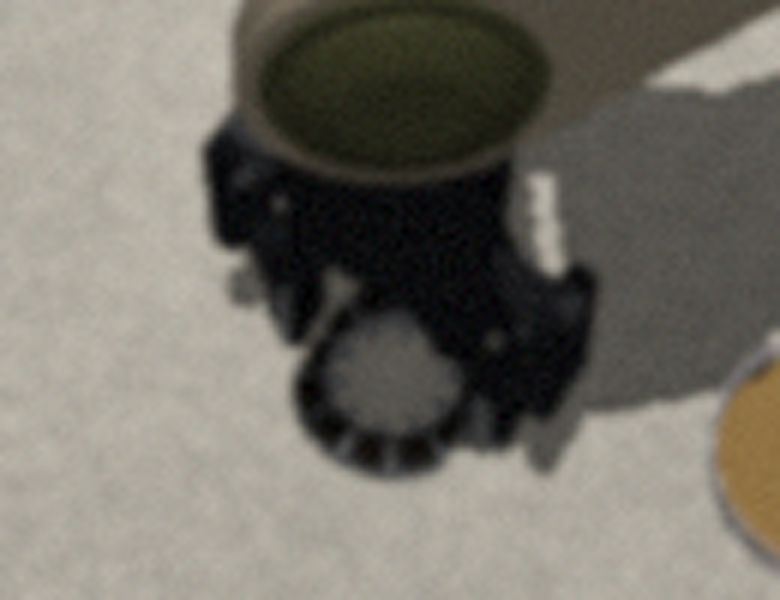

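```bash
python3 -m inch '[[[0.52,0,0,0,0,0,0],[0.52,0,0,0,0,0,0]]]';python3 -m inch '[[[0.3,0,0,0,0,0,0],[0.3,0,0,0,0,0,0]]]';
```

```text
time_s: 9.93
position: [0.4602, 0.3165, -0.0276]
tool_rot: [[0.978, 0.0, 0.207], [-0.207, 0.0, 0.978], [0.0, -1.0, 0.0]]
ft_force: [0.1, -0.2, 0.0]
grip_width: 0.065
time_s: 10.18
position: [0.4603, 0.3166, -0.0273]
tool_rot: [[0.978, 0.0, 0.207], [-0.207, 0.0, 0.978], [0.0, -1.0, 0.0]]
ft_force: [-0.5, -1.0, 6.3]
grip_width: 0.0606
```

```bash
python3 -m inch '[[[0.3,0,0,0.1,0,0,0],[-1,0,0,0.1,0,0,0],[-1,0,0,0.1,0,0,0],[-1,0,0,0.1,0,0,0]]]' 40;  python3 - <<'E'
from h import *
d=env.get_image("wrist"); cv2.imwrite("pics/w11.png",d["frame"][:,:,::-1])
E
```

```text
time_s: 10.68
position: [0.4602, 0.3165, -0.0268]
tool_rot: [[0.978, -0.0, 0.207], [-0.207, -0.0, 0.978], [-0.0, -1.0, -0.0]]
ft_force: [-0.5, 0.3, -1.4]
grip_width: 0.061
```

View pics/w11.png

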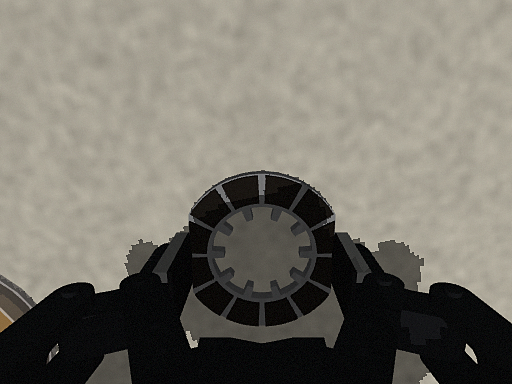

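```bash
python3 -m inch '[[[-1,0,0,0.3,0,0,0],[-1,0,0,1,0,0,0],[-1,0,0,3,0,0,0],[-1,0,0,6,0,0,0],[-1,0,0,6,0,0,0],[-1,0,0,6,0,0,0]]]' 40;  python3 - <<'E'
from h import *
d=env.get_image("wrist"); cv2.imwrite("pics/w12.png",d["frame"][:,:,::-1]); np.save("w12.npy",d,allow_pickle=True)
E
```

```text
time_s: 11.48
position: [0.4599, 0.3164, 0.0329]
tool_rot: [[0.978, -0.001, 0.207], [-0.207, -0.0, 0.978], [-0.001, -1.0, -0.0]]
ft_force: [0.2, -0.5, -2.0]
grip_width: 0.0604
```

View pics/w12.png

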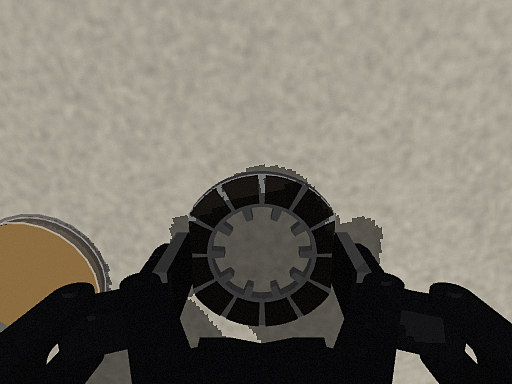

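```bash
python3 - <<'E'
from h import *
d=np.load("w12.npy",allow_pickle=True).item(); o=env.observe(); p=o["position"]; T=o["tool_rot"]
f=d["frame"][165:335,180:345,::-1]; f=cv2.resize(f,None,fx=3.5,fy=3.5,interpolation=cv2.INTER_CUBIC)
cv2.imwrite("pics/w12c.png",np.clip(255*(f/255.)**0.45,0,255).astype(np.uint8))
# centre: extents at col 262 by top face
for top,bot in [(173.5,326),(175,326)]:
    Q=toplane(d,[(262,top),(262,bot),(190,250),(334,250)],p[2]+.0348); c=(Q[0]+Q[1])/2
    print(np.hypot(*(Q[0]-Q[1])[:2]),np.hypot(*(Q[2]-Q[3])[:2]),(T.T@(c-p))*1e3)
E
```

```text
0.07274844718992868 0.062368432054951455 [  0.79617822 -34.8001463   -1.00354242]
0.0721232291778109 0.062368432054951455 [  0.79635638 -34.79987655  -1.31615126]
```

View pics/w12c.png

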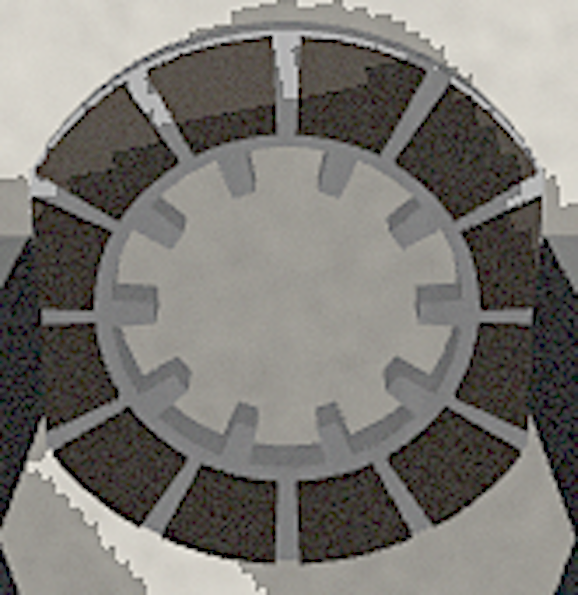

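```bash
python3 -m inch '[[[-1,0,-2,5,0,0,8],[-1,2,-8,9.2,0,0,16],[-1,4,-14,9.2,0,0,24],[-1,5,-20,9.2,0,0,34],[-1,6.15,-26,9.2,0,0,34],[-1,6.15,-31.6,9.2,0,0,34],[-1,6.15,-31.6,9.2,0,0,34],[-1,6.15,-31.6,9.2,0,0,34],[-1,6.15,-31.6,9.2,0,0,34]]]' 40;  python3 - <<'E'
from h import *
d=env.get_image("wrist"); cv2.imwrite("pics/w13.png",d["frame"][:,:,::-1]); np.save("w13.npy",d,allow_pickle=True)
print(env.observe()["position"])
f=d["frame"][165:335,180:345,::-1]; f=cv2.resize(f,None,fx=3.5,fy=3.5,interpolation=cv2.INTER_CUBIC)
cv2.imwrite("pics/w13c.png",np.clip(255*(f/255.)**0.45,0,255).astype(np.uint8))
E
```

```text
time_s: 12.65
position: [0.5215, 0.0019, 0.125]
tool_rot: [[0.926, -0.001, -0.377], [0.377, 0.0, 0.926], [-0.001, -1.0, 0.001]]
ft_force: [1.4, 0.5, -1.1]
grip_width: 0.0608
[0.52150319 0.00193887 0.12508657]
```

View pics/w13c.png

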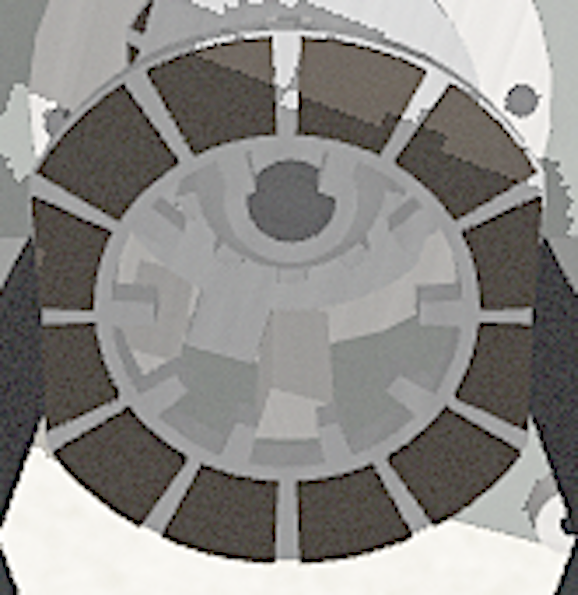

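```bash
python3 - <<'E'
from h import *
d=np.load("w13.npy",allow_pickle=True).item()
N=toplane(d,np.array([(291,202)])/3.5+[180,165],.118)[0]; print(N)
D=toplane(d,np.array([(287,33),(287,562),(38,303),(532,303)])/3.5+[180,165],.125+.0348); c=(D[0]+D[1])/2; print(c, D[2:].mean(0)); print("shift needed",(N-c)[:2]*1e3, env.observe()["position"])
E
```

```text
[ 5.22581791e-01 -3.79158110e-04  1.18000000e-01]
[0.52132825 0.00085379 0.1598    ] [0.52046692 0.00230917 0.1598    ]
shift needed [ 1.25354539 -1.23294355] [0.52150319 0.00193887 0.12508657]
```

```bash
python3 -m inch '[[[-1,0.1,0,-1,0,0,0],[-1,0.1,0,-2.5,0,0,0],[-1,0.1,0,-2.5,0,0,0],[-1,0.1,0,-2.5,0,0,0]]]' 40;  python3 - <<'E'
from h import *
d=env.get_image("wrist"); np.save("w14.npy",d,allow_pickle=True)
p=env.observe()["position"];print(p)
f=d["frame"][165:335,180:345,::-1]; f=cv2.resize(f,None,fx=3.5,fy=3.5,interpolation=cv2.INTER_CUBIC)
cv2.imwrite("pics/w14c.png",np.clip(255*(f/255.)**0.45,0,255).astype(np.uint8))
D=toplane(d,np.array([(287,33),(287,562)])/3.5+[180,165],p[2]+.0348); print((D[0]+D[1])/2)
E
```

```text
time_s: 13.2
position: [0.5229, 0.0008, 0.1005]
tool_rot: [[0.927, 0.0, -0.376], [0.376, -0.0, 0.927], [0.0, -1.0, -0.0]]
ft_force: [0.0, -0.9, -1.1]
grip_width: 0.0607
[0.52296562 0.00071357 0.10068041]
[ 5.22698984e-01 -1.54360086e-04  1.35480407e-01]
```

View pics/w14c.png

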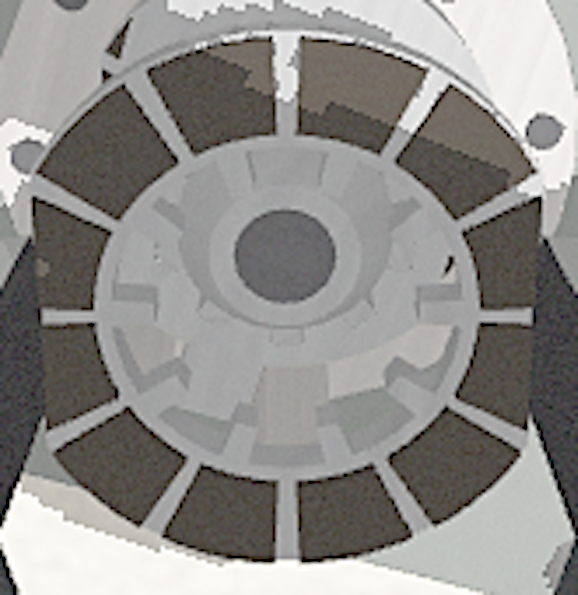

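```bash
python3 - <<'E'
from h import *
d=np.load("w14.npy",allow_pickle=True).item()
print(toplane(d,np.array([(285,255)])/3.5+[180,165],.118)[0])
E
python3 -m inch '[[[-1,0,0,-0.5,0,0,0],[-1,0,0,-1,0,0,0],[-1,0,0,-1.3,0,0,0],[-1,0,0,-1.3,0,0,0]]]' | grep -E 'pos|ft|grip'
python3 -m inch '[[[-1,0,0,-0.2,0,0,0],[-1,0,0,-0.3,0,0,0],[-1,0,0,-0.3,0,0,0]]]' | grep -E 'pos|ft|grip'
```

```text
[ 5.22401104e-01 -5.34519689e-05  1.18000000e-01]
position: [0.5226, 0.0005, 0.0871]
ft_force: [0.0, -0.1, -1.2]
grip_width: 0.0608
position: [0.5227, 0.0005, 0.0843]
ft_force: [0.0, -0.0, -1.5]
grip_width: 0.0607
```

```bash
for i in 1 2 3; do python3 -m inch '[[[-1,0,0,-0.1,0,0,0],[-1,0,0,-0.15,0,0,0],[-1,0,0,-0.15,0,0,0]]]' | grep -E 'pos|ft'; done; python3 - <<'E'
from h import *
d=env.get_image("wrist"); np.save("w15.npy",d,allow_pickle=True)
f=d["frame"][165:335,180:345,::-1]; f=cv2.resize(f,None,fx=3.5,fy=3.5,interpolation=cv2.INTER_CUBIC)
cv2.imwrite("pics/w15c.png",np.clip(255*(f/255.)**0.45,0,255).astype(np.uint8))
E
```

```text
position: [0.5227, 0.0005, 0.0828]
ft_force: [0.1, 0.8, -1.2]
position: [0.5227, 0.0006, 0.0813]
ft_force: [-0.4, 0.4, -2.0]
position: [0.5227, 0.0005, 0.0798]
ft_force: [0.4, 0.2, -1.2]
```

View pics/w15c.png

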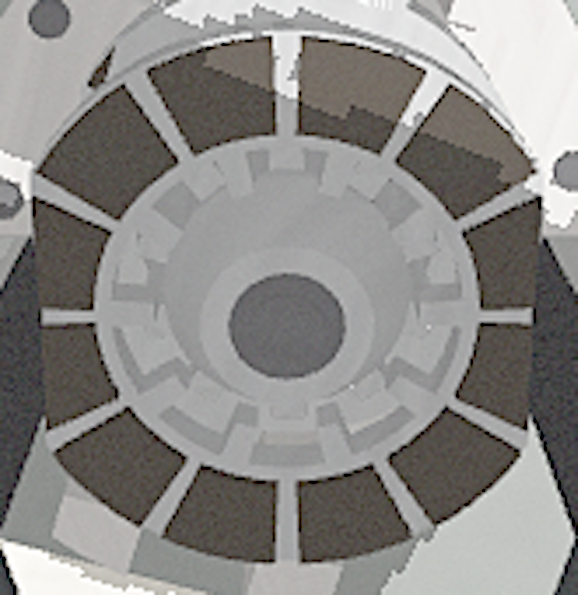

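```bash
for i in 1 2 3; do python3 -m inch '[[[-1,0,0,-0.07,0,0,0],[-1,0,0,-0.07,0,0,0]]]' | grep -E 'pos|ft'; done
```

```text
position: [0.5227, 0.0005, 0.0791]
ft_force: [0.2, -0.5, -0.8]
position: [0.5227, 0.0005, 0.0784]
ft_force: [-0.1, -0.3, -1.6]
position: [0.5227, 0.0006, 0.0777]
ft_force: [-0.4, 0.4, -1.6]
```

```bash
for i in 1 2 3 4; do python3 -m inch '[[[-1,0,0,-0.1,0,0,0],[-1,0,0,-0.2,0,0,0],[-1,0,0,-0.2,0,0,0]]]' | grep -E 'pos|ft'; done
```

```text
position: [0.5227, 0.0005, 0.0756]
ft_force: [-0.7, 0.6, -1.9]
position: [0.5227, 0.0006, 0.0736]
ft_force: [-1.3, -1.1, -0.9]
position: [0.5227, 0.0006, 0.0716]
ft_force: [0.1, -0.8, -1.6]
position: [0.5227, 0.0005, 0.0696]
ft_force: [-0.5, -0.2, -1.9]
```

```bash
for i in 1 2 3 4; do python3 -m inch '[[[-1,0,0,-0.1,0,0,0],[-1,0,0,-0.2,0,0,0],[-1,0,0,-0.2,0,0,0]]]' | grep -E 'pos|ft'; done; python3 -m inch '[[[-1,0,0,-0.1,0,0,0],[-1,0,0,-0.15,0,0,0],[-1,0,0,-0.15,0,0,0]]]' | grep -E 'pos|ft|time'
```

```text
position: [0.5227, 0.0005, 0.0676]
ft_force: [-1.1, -0.6, -1.3]
position: [0.5227, 0.0006, 0.0656]
ft_force: [0.1, -0.9, -1.7]
position: [0.5227, 0.0005, 0.0636]
ft_force: [-1.1, 0.3, -0.9]
position: [0.5227, 0.0005, 0.0616]
ft_force: [0.3, -1.2, -1.5]
time_s: 19.42
position: [0.5227, 0.0005, 0.0602]
ft_force: [-0.8, 0.5, -0.9]
```

```bash
for i in 1 2 ; do python3 -m inch '[[[-1,0,0,-0.1,0,0,0],[-1,0,0,-0.1,0,0,0]]]' | grep -E 'pos|ft'; done; for i in 1 2 ; do python3 -m inch '[[[-1,0,0,-0.05,0,0,0],[-1,0,0,-0.05,0,0,0]]]' | grep -E 'pos|ft'; done
```

```text
position: [0.5227, 0.0005, 0.0591]
ft_force: [-0.2, 0.1, -1.9]
position: [0.5227, 0.0006, 0.0581]
ft_force: [-0.1, -0.4, -1.5]
position: [0.5227, 0.0005, 0.0577]
ft_force: [0.1, -0.6, -2.4]
position: [0.5227, 0.0005, 0.0572]
ft_force: [-0.3, -1.1, -2.0]
```

```bash
for i in 1 2 ; do python3 -m inch '[[[-1,0,0,-0.04,0,0,0],[-1,0,0,-0.04,0,0,0]]]' | grep -E 'pos|ft'; done; python3 - <<'E'
from h import *
d=env.get_image("wrist"); np.save("w16.npy",d,allow_pickle=True); cv2.imwrite("pics/w16.png",d["frame"][:,:,::-1])
E
```

```text
position: [0.5227, 0.0005, 0.0568]
ft_force: [-1.1, -0.7, -1.0]
position: [0.5227, 0.0005, 0.0568]
ft_force: [-1.8, 1.3, 4.8]
```

View pics/w16.png

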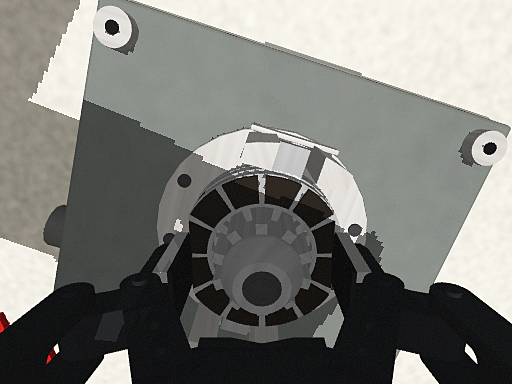

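```bash
python3 -m inch '[[[0.6,0,0,0,0,0,0],[0.6,0,0,0,0,0,0],[0.6,0,0,0,0,0,0]]]' 40 | grep -E 'pos|ft|grip';  python3 -m inch '[[[0.6,0,0,0.5,0,0,0],[0.6,0,0,3,0,0,0],[0.8,0,0,7,0,0,0],[1,0,0,11,0,0,0],[1,0,0,14,0,0,0],[1,0,0,14,0,0,0],[1,0,0,14,0,0,0]]]'; python3 - <<'E'
from h import *
d=env.get_image("wrist"); np.save("w17.npy",d,allow_pickle=True); cv2.imwrite("pics/w17.png",d["frame"][:,:,::-1])
E
```

```text
position: [0.5228, 0.0005, 0.0563]
ft_force: [0.0, -0.2, 0.8]
grip_width: 0.0681
time_s: 22.22
position: [0.5223, 0.0006, 0.1957]
tool_rot: [[0.927, -0.001, -0.376], [0.376, 0.0, 0.927], [-0.001, -1.0, 0.001]]
ft_force: [0.1, -0.4, 0.2]
grip_width: 0.0854
```

View pics/w17.png

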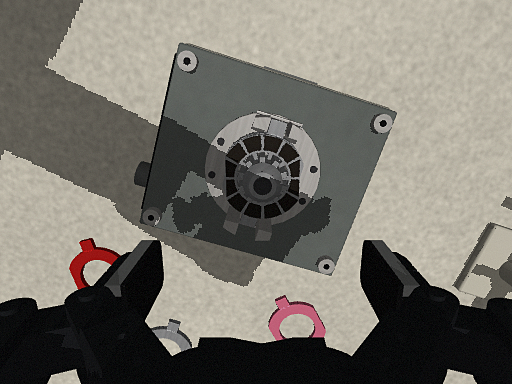

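```bash
python3 -m inch '[[[1,-0.5,-6,0,0,0,-9],[1,-1,-12,0,0,0,-17],[1,-2.5,-18,-3,0,0,-17],[1,-2.5,-24,-6,0,0,-17],[1,-2.5,-27.9,-8,0,0,-17],[1,-2.5,-27.9,-8,0,0,-17],[1,-2.5,-27.9,-8,0,0,-17],[1,-2.5,-27.9,-8,0,0,-17]]]'; python3 - <<'E'
from h import *
d=env.get_image("wrist"); np.save("w18.npy",d,allow_pickle=True); cv2.imwrite("pics/w18.png",d["frame"][:,:,::-1])
print(env.observe()["position"])
d=np.load("w17.npy",allow_pickle=True).item()
f=d["frame"][95:255,190:345,::-1]; f=cv2.resize(f,None,fx=3.7,fy=3.7,interpolation=cv2.INTER_CUBIC)
cv2.imwrite("pics/w17c.png",np.clip(255*(f/255.)**0.5,0,255).astype(np.uint8))
E
```

```text
time_s: 23.28
position: [0.498, -0.2773, 0.1169]
tool_rot: [[0.996, 0.001, -0.09], [0.09, -0.0, 0.996], [0.0, -1.0, -0.0]]
ft_force: [-1.3, -0.3, 0.0]
grip_width: 0.0857
[ 0.49806611 -0.27740116  0.11705468]
```

View pics/w18.png

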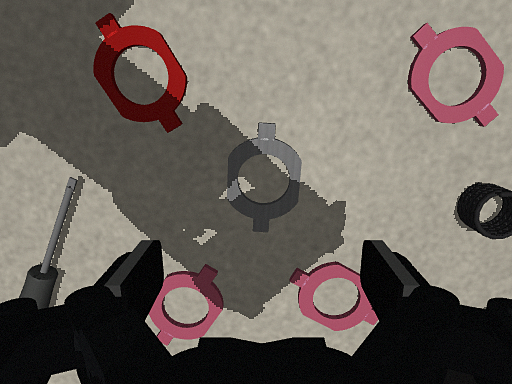

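View pics/w17c.png

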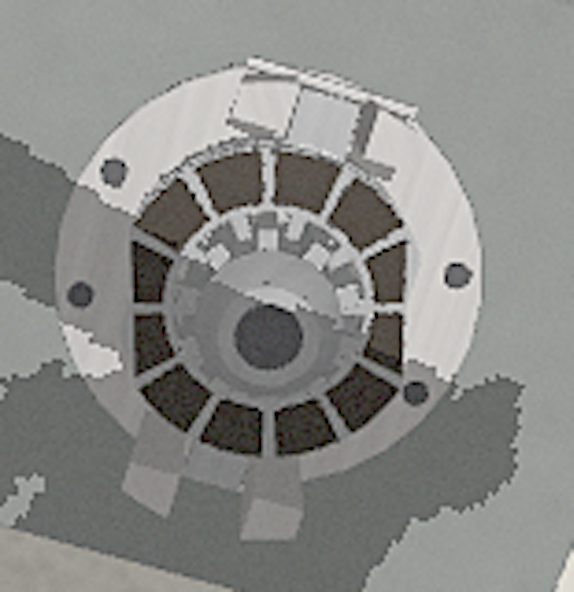

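```bash
python3 - <<'E'
from h import *
d=np.load("w18.npy",allow_pickle=True).item(); 
f=d["frame"][115:240,210:320,::-1]; f=cv2.resize(f,None,fx=4.8,fy=4.8,interpolation=cv2.INTER_CUBIC)
cv2.imwrite("pics/w18c.png",np.clip(255*(f/255.)**0.6,0,255).astype(np.uint8))
E
```

```text
(no output)
```

View pics/w18c.png

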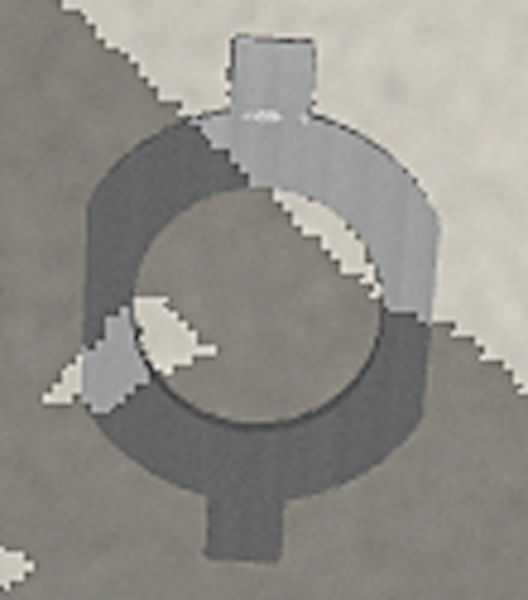

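```bash
python3 - <<'E'
from h import *
d=np.load("w18.npy",allow_pickle=True).item(); 
P=toplane(d,np.array([(273,40),(243,561)])/4.8+[210,115],.006); v=P[0]-P[1]; print("sep",P,P.mean(0),np.hypot(*v[:2]),"yaw",np.degrees(np.arctan2(v[1],v[0]))-90)
F=toplane(d,np.array([(87,205),(83,385),(438,215),(422,415)])/4.8+[210,115],.006)
for i in (0,2):
    v=F[i]-F[i+1]; print(np.degrees(np.arctan2(v[1],v[0]))-90)
print("flat mid",F.mean(0), np.hypot(*(F[0]-F[2])[:2]))
d=np.load("w17.npy",allow_pickle=True).item()
S=toplane(d,[(187,61),(383,123),(326,267),(151,217)],.066); print("screws",S.mean(0))
for a,b in [(1,0),(2,3)]:
    v=S[a]-S[b]; print(np.degrees(np.arctan2(v[1],v[0])))
for a,b in [(0,3),(1,2)]:
    v=S[a]-S[b]; print(np.degrees(np.arctan2(v[1],v[0]))-90)
d=np.load("w1.npy",allow_pickle=True).item()
for z,a,b in [(.106,(323,40),(330,490)),(.106,(324,45),(330,492))]:
    Q=toplane(d,np.array([a,b])/5+[200,105],z); v=Q[0]-Q[1]; print(Q.mean(0),np.degrees(np.arctan2(v[1],v[0]))-90,np.hypot(*v[:2]))
E
```

```text
sep [[ 0.49859483 -0.23410769  0.006     ]
 [ 0.5020595  -0.33017575  0.006     ]] [ 0.50032717 -0.28214172  0.006     ] 0.09613051623965761 yaw 2.065460480753785
2.34979737783938
2.499330483591649
flat mid [ 0.50030617 -0.281079    0.006     ] 0.06169453702547377
screws [ 0.52315276 -0.00144734  0.066     ]
5.250243099343528
4.715806854086243
5.042076440373336
5.208038018964075
[0.52171514 0.01109457 0.106     ] 5.424789574757369 0.07757283027483777
[0.52184316 0.01051656 0.106     ] 5.308491710648283 0.07714065500155079
```

```bash
python3 -m inch '[[[0.65,0.17,-0.42,-4,0,0,-3],[0.65,0.17,-0.42,-9,0,0,-3],[0.65,0.17,-0.42,-12,0,0,-3],[0.65,0.17,-0.42,-12,0,0,-3],[0.65,0.17,-0.42,-12,0,0,-3]]]' ; python3 - <<'E'
from h import *
d=env.get_image("wrist"); cv2.imwrite("pics/w19.png",d["frame"][:,:,::-1])
E
```

```text
time_s: 23.95
position: [0.5003, -0.2828, -0.0019]
tool_rot: [[0.999, 0.002, -0.037], [0.037, -0.002, 0.999], [0.002, -1.0, -0.002]]
ft_force: [-0.8, 0.1, 0.3]
grip_width: 0.0703
```

View pics/w19.png

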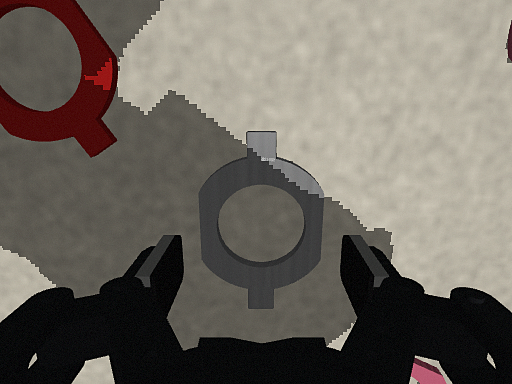

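```bash
python3 -m inch '[[[0.65,0,0.1,-1,0,0,0],[0.65,0,0.1,-1.8,0,0,0],[0.65,0,0.1,-2.0,0,0,0],[0.65,0,0.1,-2.0,0,0,0]]]' | grep -E 'pos|ft'
```

```text
position: [0.4994, -0.2816, -0.0238]
ft_force: [-0.4, 0.5, 0.3]
```

```bash
python3 -m inch '[[[0.52,0,0,-0.26,0,0,0],[0.52,0,0,-0.26,0,0,0],[0.3,0,0,-0.26,0,0,0],[0.3,0,0,-0.26,0,0,0]]]' 40| grep -E 'pos|ft|grip';  python3 -m inch '[[[-1,0,0,0,0,0,0],[-1,0,0,0,0,0,0],[-1,0,0,0,0,0,0]]]' 40| grep -E 'pos|ft|grip'; python3 - <<'E'
from h import *
d=env.get_image("wrist"); cv2.imwrite("pics/w20.png",d["frame"][:,:,::-1])
E
```

```text
position: [0.4995, -0.2817, -0.0257]
ft_force: [-1.7, 0.3, 5.1]
grip_width: 0.0602
position: [0.4994, -0.2817, -0.0257]
ft_force: [-0.8, 1.2, 6.0]
grip_width: 0.0603
```

View pics/w20.png

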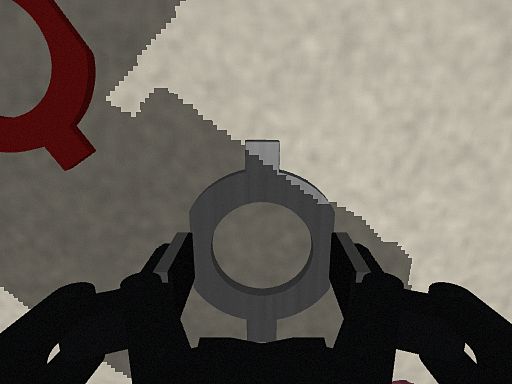

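```bash
python3 -m inch '[[[-1,0,0,0.3,0,0,0],[-1,0,0,1,0,0,0],[-1,0,0,4,0,0,0],[-1,0,0,9,0,0,0],[-1,0,0,12,0,0,0],[-1,0,0,12,0,0,0],[-1,0,0,12,0,0,0]]]' 40;  python3 - <<'E'
from h import *
d=env.get_image("wrist"); cv2.imwrite("pics/w21.png",d["frame"][:,:,::-1]); np.save("w21.npy",d,allow_pickle=True)
print(env.observe()["position"])
f=d["frame"][130:350,170:350,::-1]; f=cv2.resize(f,None,fx=2.7,fy=2.7,interpolation=cv2.INTER_CUBIC)
cv2.imwrite("pics/w21c.png",np.clip(255*(f/255.)**0.5,0,255).astype(np.uint8))
E
```

```text
time_s: 26.3
position: [0.4989, -0.2812, 0.0929]
tool_rot: [[0.999, -0.001, -0.036], [0.036, 0.001, 0.999], [-0.001, -1.0, 0.001]]
ft_force: [-0.3, -0.3, -1.6]
grip_width: 0.0602
[ 0.49883316 -0.28116572  0.09249593]
```

View pics/w21c.png

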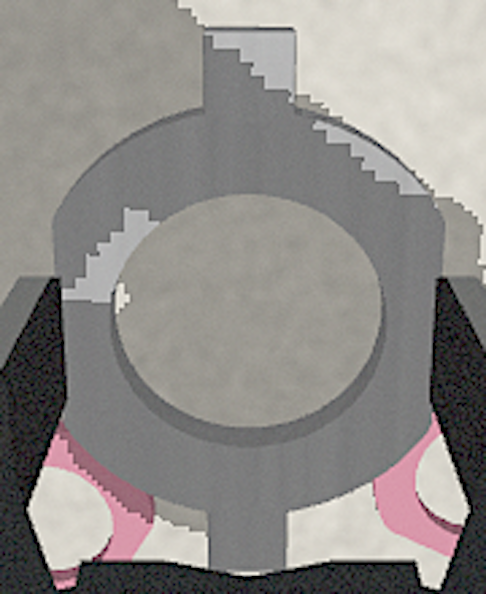

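```bash
python3 - <<'E'
from h import *
d=np.load("w21.npy",allow_pickle=True).item(); p=env.observe()["position"]; T=env.observe()["tool_rot"]
zt=p[2]+.0257+.006
A=toplane(d,np.array([(249,193),(249,445),(112,310),(384,310),(250,29)])/2.7+[170,130],zt)
c=(A[0]+A[1])/2; print(np.hypot(*(A[0]-A[1])[:2]),np.hypot(*(A[2]-A[3])[:2]),(T.T@(c-p))*1e3,(T.T@(A[2:4].mean(0)-p))*1e3, (T.T@(A[4]-p))*1e3-[0,0,48])
E
```

```text
0.045292224794721545 0.044468956078237656 [  0.36394256 -31.70153369  -0.41915412] [  0.19695183 -31.69668575   2.12658569] [ 4.76583214e-01 -3.16154273e+01  3.08413349e-02]
```

```bash
python3 -m inch '[[[-1,0,1,2,0,0,0],[-1,0.5,6,4,0,0,1],[-1,1,12,4,0,0,2],[-1,2,18,4,0,0,3],[-1,2.4,24,4,0,0,3],[-1,2.4,28.1,4,0,0,3],[-1,2.4,28.1,4,0,0,3],[-1,2.4,28.1,4,0,0,3],[-1,2.4,28.1,4,0,0,3]]]' 40;  python3 - <<'E'
from h import *
d=env.get_image("wrist"); np.save("w22.npy",d,allow_pickle=True)
print(env.observe()["position"])
f=d["frame"][130:350,170:350,::-1]; f=cv2.resize(f,None,fx=2.7,fy=2.7,interpolation=cv2.INTER_CUBIC)
cv2.imwrite("pics/w22c.png",np.clip(255*(f/255.)**0.5,0,255).astype(np.uint8))
E
```

```text
time_s: 27.48
position: [0.5234, -0.0017, 0.1334]
tool_rot: [[0.996, -0.001, -0.087], [0.087, 0.0, 0.996], [-0.001, -1.0, 0.0]]
ft_force: [0.1, 0.7, -2.1]
grip_width: 0.0603
[ 0.52342307 -0.00168675  0.13348799]
```

View pics/w22c.png

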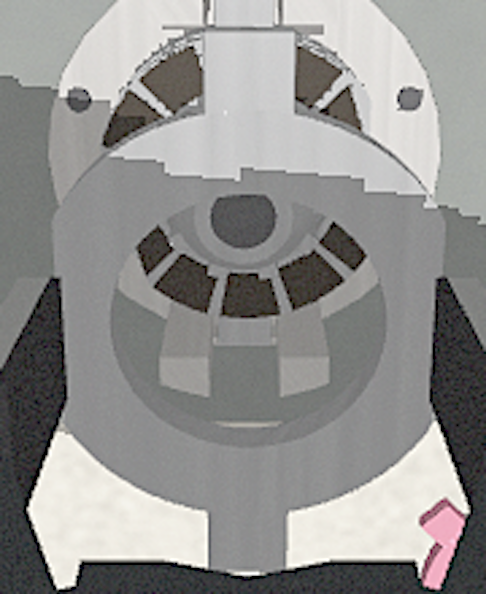

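```bash
python3 - <<'E'
from h import *
d=np.load("w22.npy",allow_pickle=True).item(); p=env.observe()["position"]
print(toplane(d,np.array([(243,221)])/2.7+[170,130],.118))
A=toplane(d,np.array([(249,193),(249,445)])/2.7+[170,130],p[2]+.0317); print(A.mean(0))
E
python3 -m inch '[[[-1,-0.1,0,-0.5,0,0,0],[-1,-0.1,0,-1.2,0,0,0],[-1,-0.1,0,-1.2,0,0,0]]]' 40
python3 - <<'E'
from h import *
d=env.get_image("wrist"); np.save("w23.npy",d,allow_pickle=True)
print(env.observe()["position"])
f=d["frame"][130:350,170:350,::-1]; f=cv2.resize(f,None,fx=2.7,fy=2.7,interpolation=cv2.INTER_CUBIC)
cv2.imwrite("pics/w23c.png",np.clip(255*(f/255.)**0.5,0,255).astype(np.uint8))
E
```

```text
[[ 0.52236677 -0.00105481  0.118     ]]
[ 0.52361699 -0.00179464  0.16518799]
time_s: 27.9
position: [0.522, -0.0007, 0.1211]
tool_rot: [[0.996, -0.002, -0.088], [0.088, 0.0, 0.996], [-0.002, -1.0, 0.0]]
ft_force: [0.4, -0.3, -1.5]
grip_width: 0.0599
[ 0.52224482 -0.00070864  0.12147154]
```

View pics/w23c.png

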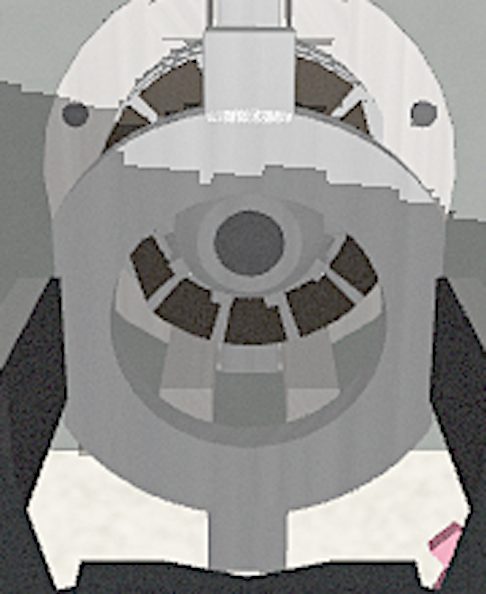

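```bash
python3 -m inch '[[[-1,0.02,0.03,-1.5,0,0,0],[-1,0.02,0.03,-2.7,0,0,0],[-1,0.02,0.03,-3.5,0,0,0],[-1,0.02,0.03,-3.8,0,0,0],[-1,0.02,0.03,-3.8,0,0,0]]]' 40
python3 - <<'E'
from h import *
d=env.get_image("wrist"); np.save("w24.npy",d,allow_pickle=True)
cv2.imwrite("pics/w24.png",np.clip(255*(d["frame"][:,:,::-1]/255.)**0.5,0,255).astype(np.uint8))
E
```

```text
time_s: 28.58
position: [0.5227, -0.0004, 0.0839]
tool_rot: [[0.996, 0.0, -0.088], [0.088, -0.0, 0.996], [0.0, -1.0, -0.0]]
ft_force: [-0.0, -1.1, -0.8]
grip_width: 0.06
```

View pics/w24.png

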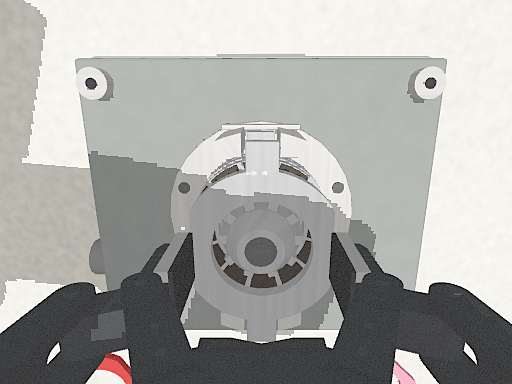

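```bash
for i in 1 2 3 4 5; do python3 -m inch '[[[-1,0,0,-0.1,0,0,0],[-1,0,0,-0.2,0,0,0],[-1,0,0,-0.2,0,0,0]]]' | grep -E 'pos|ft'; done
```

```text
position: [0.5226, -0.0003, 0.0818]
ft_force: [0.0, -0.0, -1.3]
position: [0.5226, -0.0004, 0.0797]
ft_force: [1.2, 0.4, -1.9]
position: [0.5226, -0.0004, 0.0777]
ft_force: [0.3, -0.0, -0.9]
position: [0.5226, -0.0004, 0.0757]
ft_force: [-0.5, -1.0, -1.3]
position: [0.5226, -0.0003, 0.0737]
ft_force: [0.3, -0.8, -0.1]
```

```bash
for i in 1 2 3; do python3 -m inch '[[[-1,0,0,-0.1,0,0,0],[-1,0,0,-0.2,0,0,0],[-1,0,0,-0.2,0,0,0]]]' | grep -E 'pos|ft'; done;  for i in 1 2 ; do python3 -m inch '[[[-1,0,0,-0.05,0,0,0],[-1,0,0,-0.05,0,0,0]]]' | grep -E 'pos|ft|time'; done
```

```text
position: [0.5226, -0.0004, 0.0717]
ft_force: [0.3, -0.7, -0.4]
position: [0.5226, -0.0004, 0.0697]
ft_force: [0.5, 0.5, -2.6]
position: [0.5226, -0.0004, 0.0677]
ft_force: [0.4, -0.8, -0.8]
time_s: 31.88
position: [0.5226, -0.0003, 0.0673]
ft_force: [0.2, 0.4, -1.2]
time_s: 32.12
position: [0.5226, -0.0004, 0.0668]
ft_force: [0.2, -0.8, -1.1]
```

```bash
for i in 1 2 3; do python3 -m inch '[[[-1,0,0,-0.04,0,0,0],[-1,0,0,-0.04,0,0,0]]]' | grep -E 'pos|ft|time'; done
```

```text
time_s: 32.38
position: [0.5226, -0.0004, 0.0664]
ft_force: [0.3, 0.3, -2.1]
time_s: 32.62
position: [0.5227, -0.0004, 0.0663]
ft_force: [-1.5, 0.6, 3.1]
time_s: 32.88
position: [0.5227, -0.0004, 0.0663]
ft_force: [-2.5, -0.2, 7.3]
```

```bash
python3 -m inch '[[[0.6,0,0,0,0,0,0],[0.6,0,0,0,0,0,0],[0.6,0,0,0,0,0,0]]]' 40 | grep -E 'pos|ft|grip';  python3 -m inch '[[[0.6,0,0,0.5,0,0,0],[0.6,0,0,3,0,0,0],[0.6,0,0,7,0,0,0],[1,0,0,11,0,0,0],[1,0,0,14,0,0,0],[1,0,0,14,0,0,0],[1,0,0,14,0,0,0]]]'; python3 - <<'E'
from h import *
d=env.get_image("wrist"); np.save("w25.npy",d,allow_pickle=True); f=d["frame"][90:250,180:345,::-1]
cv2.imwrite("pics/w25.png",np.clip(255*(cv2.resize(f,None,fx=3.6,fy=3.6,interpolation=cv2.INTER_CUBIC)/255.)**0.5,0,255).astype(np.uint8))
s=env.get_image("side"); crop(s,262,205,110,90,6,"s25.png")
cv2.imwrite("pics/t25.png",env.get_image("top")["frame"][:,:,::-1])
E
```

```text
position: [0.5226, -0.0004, 0.0655]
ft_force: [0.3, 0.2, 0.1]
grip_width: 0.0681
time_s: 34.12
position: [0.5222, -0.0003, 0.2049]
tool_rot: [[0.996, -0.001, -0.088], [0.088, 0.0, 0.996], [-0.001, -1.0, 0.0]]
ft_force: [0.1, -0.3, -0.0]
grip_width: 0.0854
```

View pics/w25.png

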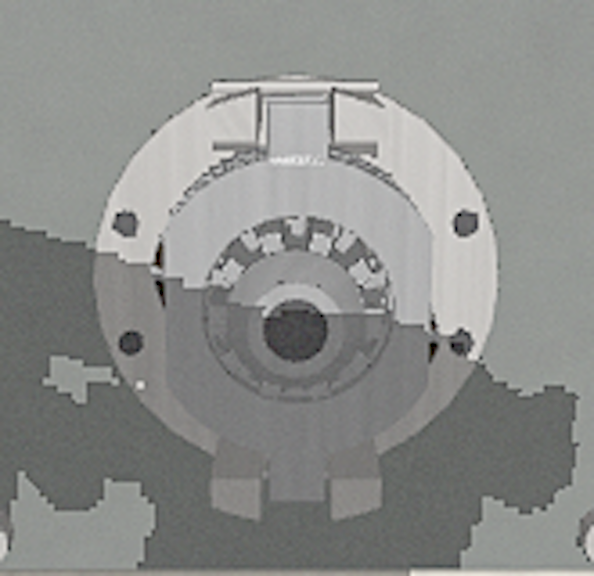

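View pics/t25.png

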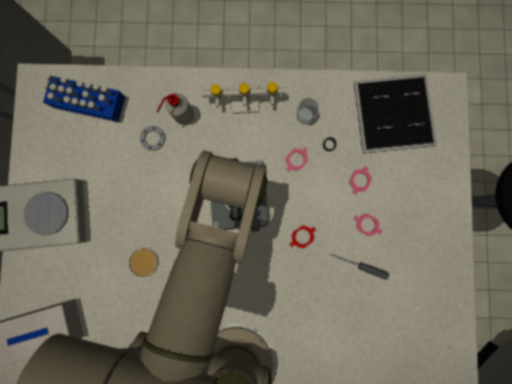

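```bash
python3 - <<'E'
from h import *
d=np.load("w25.npy",allow_pickle=True).item()
A=toplane(d,np.array([(298,98),(298,500),(163,330),(435,330)])/3.6+[180,90],.098); print(A.round(4),A[:2].mean(0),np.hypot(*(A[0]-A[1])[:2]),np.hypot(*(A[2]-A[3])[:2]))
o=env.observe(); print(o["ft_force"],abs(o["qvel"]).max())
print(env.close_job())
E
```

```text
[[ 0.5188  0.0479  0.098 ]
 [ 0.5274 -0.0483  0.098 ]
 [ 0.4919 -0.0082  0.098 ]
 [ 0.5557 -0.0026  0.098 ]] [ 5.2308838e-01 -1.9013314e-04  9.8000000e-02] 0.09654918794775533 0.063978344534007
[ 0.8471591   0.25447438 -0.90152409] 0.3358432355152108
the job is handed in; nothing more can be done
None
```

The friction disc and the separator are both fitted on the clutch and released, and the job was handed in at about 34 s. No verdict came back.

- **Friction disc:** I gripped it by its flats and turned it to line up with the spline gap seen by the wrist camera, at about 22° yaw. It went down the splines with no noticeable resistance. It stopped with about 6 N at an underside height of about 83.6 mm, where 84 mm is home.
- **Separator:** I chose the grey plate, not the pink or red ones. The tabs went down the slots freely, and it stopped at 92.0 mm as expected, with a press of about 8 N.
- **Final wrist view:** the separator lies centred on the axis within about 1 mm, with both tabs in the slots. The tabs measured 96.5 mm tip to tip against the real 96 mm, and their yaw is about 5.1°, matching the basket.
- **Rest of the bench:** the last top view shows everything else where it was. The arm was clear and touching nothing.

**Checks that failed or disagreed:**
- The first grasp of the disc closed on air above it. The fingertips sit farther back than I took them to be, so I reopened and lowered in small steps.
- The width across the separator's flats came out at 64 mm in the last picture instead of 62 mm. I put this down to blurred edges, since the tab length and the contact height both agree.

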